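Screw the cap onto the water filter

ROBOT

A 6-joint arm with a two-finger parallel gripper is mounted at the origin on a cart in front of the work surface, level with it; the furniture and walls round the work are solid. World frame = base frame: x ahead of the robot, y to its left, z up, the work surface at z = 0. Lengths are in mm, angles in rad, forces in N, time in s.
With the tool pointing down it reaches from about 275 to 750 mm from the base axis. Payload 10.2 kg.
Tool frame: the origin (TCP) lies between the finger pads; the fingertips stand 17 mm ahead of it and the grasp point (between the pads) lies 2 mm behind it (tips_ahead is the distance from the TCP to the fingertips, in mm); z points along the fingers, y is the line along which they close (so a half turn about z gives the same grasp; the last joint's range is limited). The gripper opens to 85 mm and grips with 20 to 120 N. Pads are 22 mm wide; open, the fingers measure 114 mm over their backs; the gripper's body (76 mm by 85 mm) begins 54 mm behind the grasp point. The pads swing forward as they close: fully open they stand 13 mm farther back than shut.
Start: joints at [-1.396, 0.313, 1.498, -0, 1.331, -0.223], TCP at [203.368, -484.017, 214.294] pointing down, gripper open.
Joint ranges: [-2.94, 2.94], [-0.97, 2.17], [0.19, 2.56], [-1.23, 4.37], [0.02, 3.11], [-2.88, 2.88]. Speed limits (rad/s): [2.39, 2.39, 3.01, 3.14, 3.14, 3.14].

INTERFACE

Orientations are given as a unit quaternion [w, x, y, z].
In Python, from rig import sense, capture, finish_job, boxes_of, tips_ahead gives the robot as it stands.
- The arm moves only by the tool drive_tool, never from a script. Its argument "commands" is text: rows parted by semicolons, each of 7 numbers parted by spaces: the shift along the world's x, y, z in units of 0.1 m (1.0 is 0.1 m), then the turn, a rotation vector about the world's x, y, z in units of pi/4 rad (1.0 is pi/4 rad), then the opening in per cent of the stroke, from 0 (shut) to 100 (fully open). A call has 1 to 20 rows; each row shifts and turns the commanded pose from where the row before left it; what a row does not reach is not made up. A row lasts 1/12 s, in which the tool goes at most 41.7 mm and 7.16 degrees, less where a joint would pass 70% of its speed; a pose out of reach is approached as far as the arm can. A call with a number of a shift or a turn outside -1 to 1 is refused whole. A call with a gripper value outside its range is refused whole. The fingers move at their own pace and stop on an object; "force" is the grip in N (left out, the last holds). Time passes only in rows, so rows that do not move let the fingers close. It gives the time, the measured TCP pose, the force, the opening and the grip force at its end, in the units of the state.
- sense(): the state, without advancing time (a new reading comes with each control period).
- capture(name): name is "scene" or "top" or "wrist"; returns a dict with "pixels" (480x640x3 uint8, blue, green, red), "fov_y" (degrees; the focal length in pixels is half the picture's height over the tangent of half this angle, whatever the lens; pixels are square), "cx", "cy" (the principal point, pixels), "position" and "attitude" of the camera in the world; the wrist camera has in their place "tool_from_camera" (4x4, takes a point from camera to tool coordinates, whose origin is the TCP and whose axes are the flange's). Camera axes: x right, y down, z forward; pixel columns grow to the right and rows downward; lengths in mm; the calibration is good to about 2 mm. A picture is of the moment at which its call begins: read the wrist's pose just before it. There is no depth.
- finish_job(): hands the job in; it is judged then, once.
Trained networks look in a picture, given as the dict that the camera call returned (one of the last four; its "shot" number tells which), for a name from the list of things; names that differ only in an ending like _2 or _b are one class to them, and where a whole thing is asked for, a point or a joint stands for the part that bears it (a point fixed in the world has none). Each returns a list of dicts, best first, with "confidence" (0 to 1); they miss things now and then, are a little off and sometimes report something else, mostly with a low value. They report only what shows in the picture. A call takes as long as a camera call.
- boxes_of(picture, name): "position" ([column, row] in pixels, amid what is visible of it).
The state is a dict: "time_s": time; "joints": joint angles; "dq": joint speeds; "tau": joint torques, N m; "eef_pos": TCP position; "ee_rot": TCP orientation; "force": force on the tool from outside, world axes, zero at the start; "wrist_torque": the same for the moment, N m; "grip_width": opening from 0.0 (shut) to 1.0 (fully open); "grip_force": force on a finger pad.
Only numpy, scipy, OpenCV 4.12 (cv2) and the standard library are available. Lean on these libraries where they do the work, as an engineer would, in place of code of your own. Each camera call takes 0.05 s, during which the arm holds its last target. There are 200 camera calls.

TASK

Close the bench-top water filter: set its grey cap level on the threaded neck, feel for the start of the thread by turning it gently backward (anticlockwise from above) until it drops a step, then turn it forward (clockwise) until it is fully home against its stop, and let go. Do not force it: if it resists before it is down, it is not in the thread. Leave the jam jar, the mug and the tumbler where they are.

Things in the scene. Friction and masses are not known exactly. Their poses are not given: they have to be found in the camera images.
- cap_grip (a point): Grip point of the loose grey plastic cap (90 g): centre of the upright bar on its flat top, on its axis, 46 mm above the lower rim, 13 mm above the flat top. Bar 50 mm long (x), 14 mm thick (y: grip across it), 27 mm high; z up. Ribbed skirt below: 66 mm across, 33 mm high. It stands on its rim on the worktop, left or right of the filter, at any yaw.
- cap: The same cap; origin at the centre of its lower rim, axes as cap_grip. Open below, inner radius 29 mm, inner depth 29 mm. Inside, 6 mm above the rim, four round pins 4 mm thick, along +-x and +-y, point inward to a radius of 23.5 mm. They run in the neck's thread. On the neck it has 1.5 mm of play sideways, 0.8 mm up and down in the thread.
- neck_top (a point): Centre of the top of the filter's upright neck (22 mm radius, 28 mm high, top 4 mm conical), 123 mm above the worktop; z up. Height of cap_grip above it: 27 to 32.5 mm with the pins lying on top of the thread, 24.5 mm once dropped a step past the thread's end, 20 mm when fully home.
- housing: Water filter: white plastic housing fixed to the worktop, 112 mm across its foot, 95 mm high, small steel tap in front; origin under its centre. Right-hand thread on its neck, 27 mm radius, four starts 90 degrees apart; their direction differs each time and is not in this pose. More than 40 N between cap and filter spoils it; 2 to 8 N down and 0.3 Nm twist are plenty.
- jam_jar_mid (a point): Bystander: the closed jam jar, 68 mm across, 84 mm high, loose; point at its centre, half-way up. It stands on the side of the filter where the cap is not.
- mug_mid (a point): Bystander: the white patterned mug with a handle, 92 mm across, 95 mm high, loose; point half-way up.
- tumbler_mid (a point): Bystander: the clear drinking glass, 81 mm across, 93 mm high, loose; point half-way up. To the right of it, along the back of the worktop from 0.62 m ahead of the robot, stand a tall black coffee maker and a kettle; on its left board, tins and bottles: keep the arm drawn in and high when it swings across.
- thread_way (a point): Point on the neck's axis half-way up the thread, 108 mm above the worktop (fixed to the housing). On top of the thread the cap turns back (anticlockwise) up to 90 degrees, climbing up to 5 mm, then drops onto a landing with a stop at its back end and 10 degrees of play; thence forward 60 to 75 degrees, sinking 4.5 mm, to a hard stop. Forward on top of the thread it jams within 70 degrees.

How it is judged:
By the outcome, as a careful person would: the job done as asked, in the order asked, and still so for the second after the job is handed in, with the robot touching nothing.
It also fails if it takes over 72 s, if anything falls off the work surface, if the arm or the gripper's body presses on something with over 40 N, if the wrist force passes 120 N, or if a joint passes its speed limit or range.

## Working session

There is one attempt and no reset: what is moved stays moved. The work goes in short steps, Python scripts to look and compute and a tool call to move; the robot and the scene stay as the last step left them, time stands still between calls to the robot, and variables do not carry over. Pictures are saved under pics/ and viewed, at most 10 in all, crops included, and the job is handed in when it is done.

Besides the shell and the picture viewer there is one more tool, called by a JSON object that holds its "method" and its "body", one argument or row to a line. drive_tool: Moves the arm, as the interface text tells. Shifts and turns lie within -1 to 1; 1 stands for 0.1 m of shift or pi/4 rad of turn. Its arguments: {"type":"object","properties":{"commands":{"type":"string"},"force":{"type":"number"}},"required":["commands"]}

```bash
mkdir -p pics; cat > h.py <<'E'
import numpy as np, cv2
from scipy.spatial.transform import Rotation as R
from rig import *
def f(p): return p["pixels"].shape[0]/2/np.tan(np.radians(p["fov_y"])/2)
def rot(a):
    a=np.array(a,float)
    return a if a.shape==(3,3) else R.from_quat(a[[1,2,3,0]]).as_matrix()
def cam(p,s=None):
    if "position" in p: return rot(p["attitude"]),np.array(p["position"],float)
    T=np.array(p["tool_from_camera"]);r=rot(s["ee_rot"])
    return r@T[:3,:3], r@T[:3,3]+np.array(s["eef_pos"])
def onz(p,uv,z,s=None):
    r,t=cam(p,s);d=r@np.array([(uv[0]-p["cx"])/f(p),(uv[1]-p["cy"])/f(p),1])
    return t+d*(z-t[2])/d[2]
def proj(p,X,s=None):
    r,t=cam(p,s);c=r.T@(np.array(X)-t);return c[0]/c[2]*f(p)+p["cx"],c[1]/c[2]*f(p)+p["cy"]
E
python3 - <<'E'
from h import *
s=sense();print(s)
H=dict(cap_grip=46,cap=20,neck_top=123,housing=60,jam_jar_mid=42,mug_mid=47,tumbler_mid=46)
for n in("scene","top"):
    p=capture(n);cv2.imwrite(f"pics/{n}0.png",p["pixels"]);print(n,p["position"],p["fov_y"])
    for k,z in H.items():
        for b in boxes_of(p,k)[:2]: print(k,np.round(b["position"]),round(b["confidence"],2),onz(p,b["position"],z).round())
E
```

```text
{'time_s': 0.0, 'joints': array([-1.39639755e+00,  3.13435101e-01,  1.49841186e+00, -3.29224627e-05,
        1.33100497e+00, -2.23388388e-01]), 'dq': array([-3.66242089e-04,  1.10296339e-03,  2.99688109e-05,  1.52283291e-03,
       -5.80493484e-04, -4.55346682e-04]), 'tau': array([-2.18907328e-03, -4.12259746e+01, -2.59742814e+01, -3.09206825e-04,
        4.09488319e-03,  7.34964004e-06]), 'eef_pos': array([ 203.31188902, -483.73945333,  213.75221117]), 'ee_rot': array([-6.29839010e-04,  9.80284820e-01,  1.97588650e-01, -5.61697701e-07]), 'force': array([ 0.94032586,  0.390119  , -0.09547898]), 'wrist_torque': array([-0.05353037, -0.00799009,  0.01974434]), 'grip_force': 0.0, 'grip_width': 1.0008900368228075}
scene [-247.32609507  549.28878174  905.02370825] 47.308024861824585
cap_grip [254. 334.] 0.78 [424. 288.  46.]
cap [256. 332.] 0.72 [447. 273.  20.]
neck_top [314. 262.] 0.81 [464. 116. 123.]
neck_top [256. 245.] 0.52 [580. 192. 123.]
housing [320. 265.] 0.56 [506.  76.  60.]
mug_mid [256. 245.] 0.85 [660. 158.  47.]
tumbler_mid [327. 195.] 0.93 [730. -93.  46.]
tumbler_mid [313. 263.] 0.65 [532.  78.  46.]
top [472.6789736    6.39811921 969.83588744] 51.791643253383604
cap_grip [183. 305.] 0.79 [453. 272.  46.]
cap_grip [297. 257.] 0.66 [537.  58.  46.]
cap [184. 305.] 0.74 [453. 278.  20.]
neck_top [298. 254.] 0.82 [536.  51. 123.]
housing [299. 258.] 0.83 [534.  53.  60.]
jam_jar_mid [478. 284.] 0.75 [ 477. -278.   42.]
jam_jar_mid [296. 256.] 0.58 [539.  59.  42.]
mug_mid [238. 192.] 0.88 [663. 166.  47.]
mug_mid [181. 304.] 0.17 [454. 275.  47.]
```

View pics/top0.png

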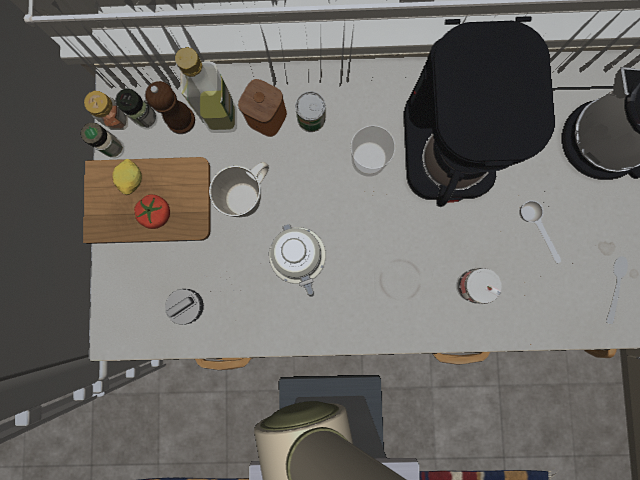

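View pics/scene0.png

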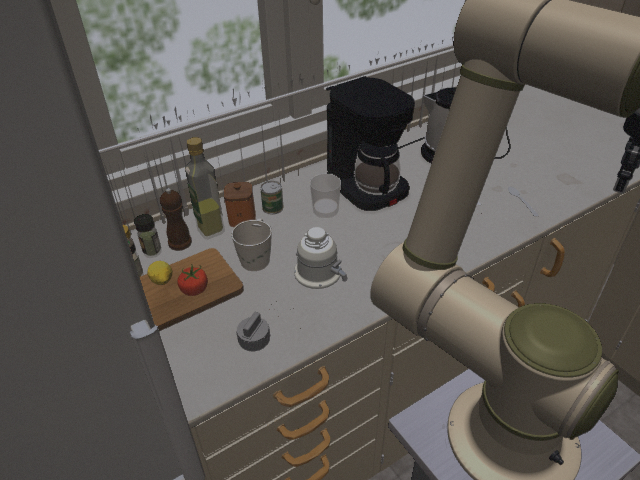

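The top view shows the cap at (184,305) with its bar running from about (172,313) to (196,297). The neck top is at (295,249), the jar at (480,285), the mug at (236,190) and the tumbler at (372,148). The scene view agrees. Next I swing across, drawn in and high, and stop near the filter.

{"method": "drive_tool", "body": {
  "commands": ".127 .364 .116 0 0 .141 100;.127 .364 .116 0 0 .141 100;.127 .364 .116 0 0 .141 100;.127 .364 .116 0 0 .141 100;.127 .364 .116 0 0 .141 100;.127 .364 .116 0 0 .141 100;.127 .364 .116 0 0 .141 100;.127 .364 .116 0 0 .141 100;.127 .364 .116 0 0 .141 100;.127 .364 .116 0 0 .141 100;.25 .28 0 0 0 .141 100;.25 .28 0 0 0 .141 100;.25 .28 0 0 0 .141 100;.25 .28 0 0 0 .141 100;.25 .28 0 0 0 .141 100;.25 .28 0 0 0 .141 100;0 0 0 0 0 0 100;0 0 0 0 0 0 100;0 0 0 0 0 0 100"
}}

```text
time_s: 2.38
eef_pos: [480.0, 47.7, 330.3]
ee_rot: [-0.0, 0.468, 0.884, -0.0]
force: [0.9, -0.5, 0.2]
grip_width: 0.999
grip_force: 0.0
```

```bash
python3 - <<'E'
from h import *
s=sense();print(s["eef_pos"],s["ee_rot"],s["joints"],s["dq"].round(2))
p=capture("wrist");cv2.imwrite("pics/w1.png",p["pixels"]);print(p["fov_y"],p["tool_from_camera"])
for k,z in dict(cap_grip=46,neck_top=123,housing=60).items():
    for b in boxes_of(p,k)[:2]: print(k,np.round(b["position"]),round(b["confidence"],2),onz(p,b["position"],z,s).round())
E
```

```text
[480.04655025  47.65248458 330.25731661] [-7.75292536e-05  4.67523222e-01  8.83980766e-01 -1.90966926e-04] [-1.44360657e-01  1.60515066e-01  1.39268721e+00 -3.07826724e-04
  1.58866459e+00 -7.42188721e-01] [-0.02 -0.02  0.01  0.    0.   -0.  ]
71.50248672075232 [[ 8.11122014e-05 -9.56193186e-01 -2.92736374e-01  7.55141274e+01]
 [ 9.99999541e-01  3.57021066e-04 -8.89089876e-04 -3.51853044e-01]
 [ 9.54654733e-04 -2.92736167e-01  9.56192776e-01 -1.59190161e+02]
 [ 0.00000000e+00  0.00000000e+00  0.00000000e+00  1.00000000e+00]]
cap_grip [399.  24.] 0.93 [446. 264.  46.]
neck_top [361. 205.] 0.85 [520.  74. 123.]
neck_top [401.  25.] 0.18 [447. 237. 123.]
housing [360. 205.] 0.76 [533.  67.  60.]
```

View pics/w1.png

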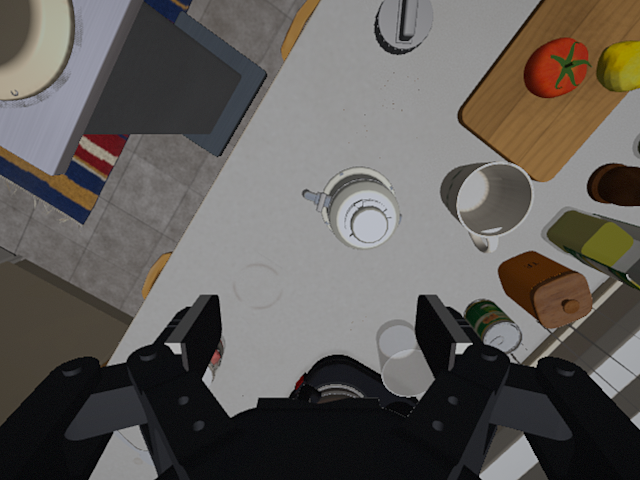

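The wrist view shows the neck top disc at about (369,224), the cap with its bar at (407,20), the mug at (490,200) and the tumbler at (400,350).

```bash
python3 - <<'E'
from h import *
s=sense();p=capture("wrist");t=capture("top")
print(onz(p,(369,224),123,s),onz(t,(295,249),123), onz(p,(408,18),59,s),onz(p,(399,24),33,s),onz(t,(184,305),50))
E
```

```text
[540.39221198  60.63041535 123.        ] [545.0972899   56.22026976 123.        ] [450.89591412 269.24701988  59.        ] [446.73348565 267.91772642  33.        ] [452.7938913  268.75809739  50.        ]
```

{"method": "drive_tool", "body": {
  "commands": ".153 .028 -.288 0 0 0 100;.153 .028 -.288 0 0 0 100;.153 .028 -.288 0 0 0 100;.153 .028 -.288 0 0 0 100;0 0 0 0 0 0 100;0 0 0 0 0 0 100;0 0 0 0 0 0 100"
}}

```text
time_s: 3.27
eef_pos: [541.7, 58.9, 216.8]
ee_rot: [0.001, 0.467, 0.884, 0.0]
force: [-0.6, 0.4, 0.3]
grip_width: 0.999
grip_force: 0.0
```

```bash
python3 - <<'E'
from h import *
s=sense();print(s["eef_pos"],s["ee_rot"])
p=capture("wrist");cv2.imwrite("pics/w2.png",p["pixels"])
np.savez("neck.npz",pos=s["eef_pos"],rot=s["ee_rot"])
print(proj(p,(541,59,123),s))
E
```

```text
[541.65503822  58.88261756 216.80959135] [9.74991128e-04 4.67208673e-01 8.84146468e-01 3.57521785e-04]
(np.float64(317.9034237102285), np.float64(232.82765090053297))
```

View pics/w2.png

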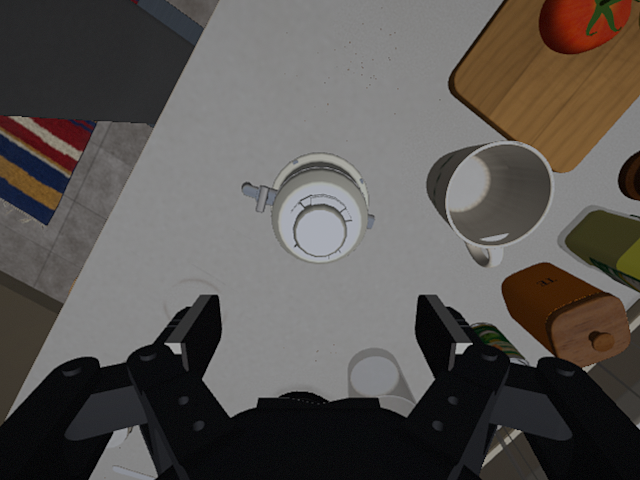

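The disc is at about (320,231), with the thread ring and its radial marks around it. I'll zoom in and fit the rim.

```bash
python3 - <<'E'
from h import *
im=cv2.imread("pics/w2.png");c=im[180:280,265:375]
cv2.imwrite("pics/w2c.png",cv2.convertScaleAbs(cv2.resize(c,None,fx=6,fy=6,interpolation=cv2.INTER_CUBIC),alpha=1.6,beta=-150))
g=cv2.GaussianBlur(cv2.cvtColor(im,cv2.COLOR_BGR2GRAY),(3,3),0).astype(float)
def ring(c0,r0,r1):
    c0=np.array(c0,float)
    for it in range(4):
        pts=[]
        for a in np.radians(np.arange(0,360,4)):
            rr=np.arange(r0,r1,.25);q=c0+np.outer(rr,[np.cos(a),np.sin(a)])
            v=cv2.remap(g.astype(np.float32),q[:,0].astype(np.float32)[None],q[:,1].astype(np.float32)[None],1)[0]
            k=np.argmin(v);pts.append(q[k])
        pts=np.array(pts,np.float32);d=np.hypot(*(pts-c0).T);ok=abs(d-np.median(d))<2
        e=cv2.fitEllipseDirect(pts[ok]);c0=np.array(e[0])
    return e,ok.sum()
print(ring((320,231),22,32))
E
```

```text
(((319.59442138671875, 230.4779510498047), (51.53227233886719, 51.629878997802734), 49.57053756713867), np.int64(90))
```

View pics/w2c.png

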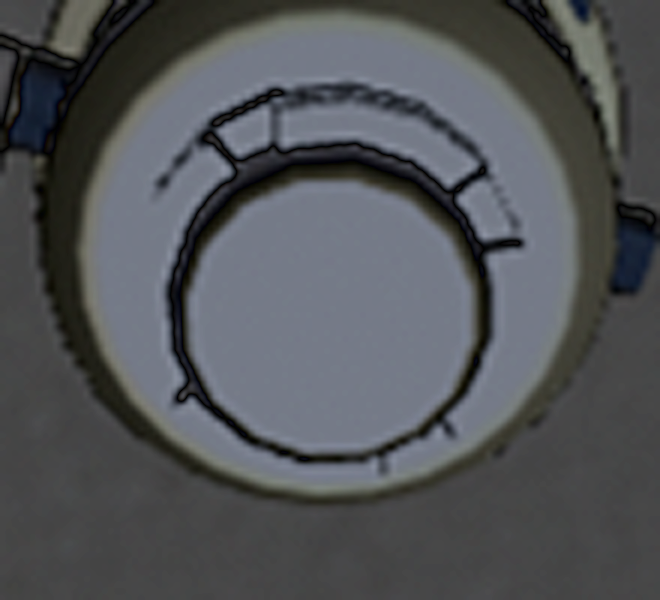

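{"method": "drive_tool", "body": {
  "commands": "-.151 .35 -.103 0 0 0 100;-.151 .35 -.103 0 0 0 100;-.151 .35 -.103 0 0 0 100;-.151 .35 -.103 0 0 0 100;-.151 .35 -.103 0 0 0 100;-.151 .35 -.103 0 0 0 100;0 0 0 0 0 0 100;0 0 0 0 0 0 100;0 0 0 0 0 0 100"
}}

```text
time_s: 4.07
eef_pos: [451.6, 268.9, 154.9]
ee_rot: [0.001, 0.467, 0.884, 0.001]
force: [0.1, -0.4, -0.5]
grip_width: 0.999
grip_force: 0.0
```

```bash
python3 - <<'E'
from h import *
s=sense();print(s["eef_pos"],s["ee_rot"])
p=capture("wrist");cv2.imwrite("pics/w3.png",p["pixels"])
n=np.load("neck.npz");print("neck",onz(p,(319.8,232.4),123,dict(eef_pos=n["pos"],ee_rot=n["rot"])))
b=boxes_of(p,"cap_grip")[0]["position"];print(b)
x,y=int(b[0])-60,int(b[1])-60
print(x,y);cv2.imwrite("pics/w3c.png",cv2.resize(p["pixels"][y:y+120,x:x+120],None,fx=5,fy=5,interpolation=cv2.INTER_CUBIC))
E
```

```text
[451.61196453 268.92247621 154.88035259] [0.00105751 0.4670379  0.88423621 0.00090123]
neck [542.0406181  60.1368678 123.       ]
[321.8, 207.9]
261 147
```

View pics/w3c.png

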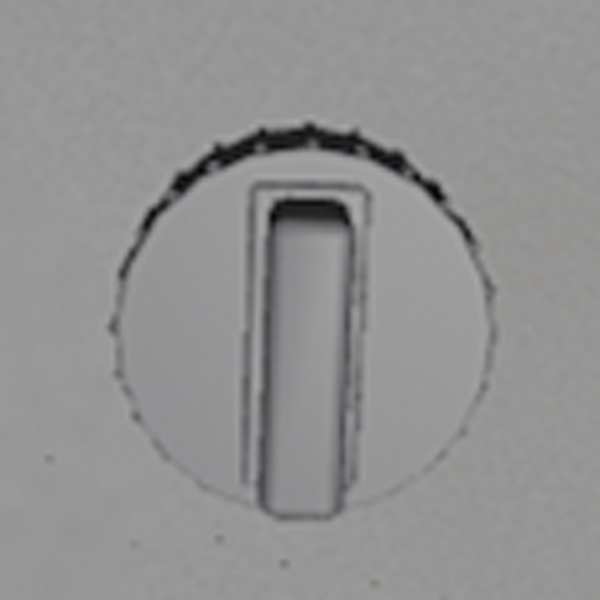

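The cap flat top is centred at full-image (321.6,212.8). The bar top is centred at (321.7,220), about 2° clockwise of the tool.

```bash
python3 - <<'E'
from h import *
s=sense();p=capture("wrist")
print(onz(p,(321.6,212.8),33,s),onz(p,(321.7,220),60,s),tips_ahead)
E
```

```text
[448.3860926  278.37403992  33.        ] [447.91160856 278.65760297  60.        ] 17.0
```

{"method": "drive_tool", "body": {
  "commands": "-.036 .096 0 0 0 .15 100;0 0 0 0 0 .15 100;0 0 0 0 0 .15 100;0 0 0 0 0 .15 100;0 0 0 0 0 .15 100;0 0 0 0 0 .15 100;0 0 0 0 0 .15 100;0 0 0 0 0 .15 100;0 0 0 0 0 .15 100;0 0 0 0 0 .15 100;0 0 0 0 0 .15 100;0 0 0 0 0 .15 100;0 0 0 0 0 .15 100;0 0 0 0 0 0 100;0 0 0 0 0 0 100;0 0 0 0 0 0 100"
}}

```text
time_s: 5.55
eef_pos: [447.7, 278.4, 153.5]
ee_rot: [0.0, -0.274, 0.962, 0.0]
force: [0.0, 0.7, 0.0]
grip_width: 0.997
grip_force: 0.0
```

```bash
python3 - <<'E'
from h import *
s=sense();print(s["eef_pos"],s["ee_rot"],s["joints"])
p=capture("wrist");cv2.imwrite("pics/w4.png",p["pixels"])
for X in ((448.3,278.5,33),(448.,278.6,60)):print(proj(p,X,s))
b=boxes_of(p,"cap_grip")[0]["position"];print(b)
x,y=int(b[0])-60,int(b[1])-60
print(x,y);cv2.imwrite("pics/w4c.png",cv2.resize(p["pixels"][y:y+120,x:x+120],None,fx=5,fy=5,interpolation=cv2.INTER_CUBIC))
E
```

```text
[447.69089698 278.3685257  153.50818498] [ 1.80983369e-04 -2.74120934e-01  9.61695212e-01  2.66717629e-06] [ 3.33855095e-01  3.72513222e-01  1.58006392e+00 -1.61644899e-05
  1.18865382e+00 -1.79228622e+00]
(np.float64(316.7458946872419), np.float64(225.11917883667797))
(np.float64(316.9826567567519), np.float64(233.83359557132002))
[312.4, 218.9]
252 158
```

View pics/w4c.png

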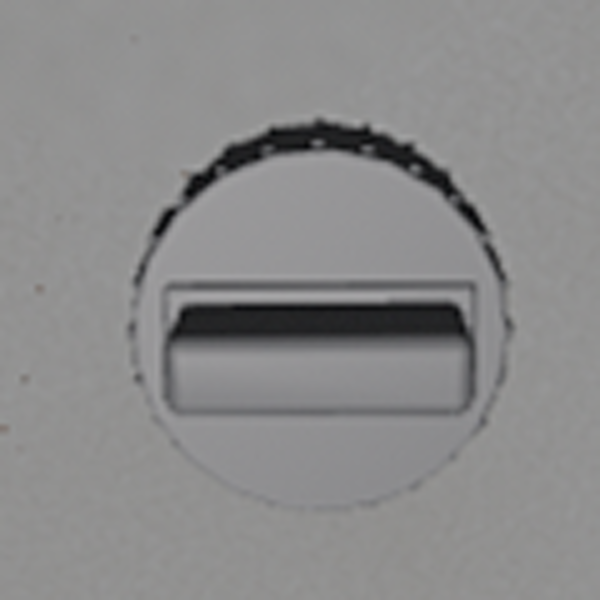

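{"method": "drive_tool", "body": {
  "commands": ".009 -.007 0 0 0 -.154 100;0 0 0 0 0 -.154 100;0 0 0 0 0 -.154 100;0 0 0 0 0 -.154 100;0 0 0 0 0 -.154 100;0 0 0 0 0 -.154 100;0 0 0 0 0 -.154 100;0 0 0 0 0 -.154 100;0 0 0 0 0 -.154 100;0 0 0 0 0 -.154 100;0 0 0 0 0 -.154 100;0 0 0 0 0 -.154 100;0 0 0 0 0 -.152 100;0 0 -.25 0 0 0 100;0 0 -.25 0 0 0 100;0 0 -.2 0 0 0 100;0 0 -.2 0 0 0 100;0 0 -.1 0 0 0 100;0 0 0 0 0 0 100;0 0 0 0 0 0 100",
  "force": 40
}}

```text
time_s: 7.32
eef_pos: [448.5, 278.2, 53.7]
ee_rot: [0.0, 0.485, 0.875, 0.0]
force: [-0.1, 0.6, 0.2]
grip_width: 1.003
grip_force: 0.0
```

{"method": "drive_tool", "body": {
  "commands": "0 0 0 0 0 0 60;0 0 0 0 0 0 30;0 0 0 0 0 0 0;0 0 0 0 0 0 0;0 0 0 0 0 0 0;0 0 0 0 0 0 0;0 0 0 0 0 0 0;0 0 0 0 0 0 0;0 0 0 0 0 0 0;0 0 0 0 0 0 0",
  "force": 40
}}

```text
time_s: 8.15
eef_pos: [448.3, 278.1, 53.3]
ee_rot: [-0.0, 0.484, 0.875, -0.0]
force: [0.1, -0.5, -0.5]
grip_width: -0.002
grip_force: 0.0
```

```bash
python3 - <<'E'
from h import *
s=sense();print(s["eef_pos"],s["ee_rot"],s["force"],s["wrist_torque"],s["grip_width"]*85,s["grip_force"])
E
```

```text
[448.25449463 278.07436395  53.27153098] [-2.51419188e-05  4.84333176e-01  8.74883634e-01 -3.21101007e-05] [ 0.10769284 -0.52043974 -0.51245305] [ 0.03831024 -0.03960377  0.02144753] -0.15206434287248244 0.0
```

```bash
python3 - <<'E'
from h import *
s=sense();p=capture("wrist");t=capture("scene")
a=cv2.resize(p["pixels"],(400,300));c=cv2.resize(t["pixels"][230:410,150:390],(400,300))
cv2.imwrite("pics/m5.png",np.hstack([a,c]))
print(proj(p,s["eef_pos"],s), boxes_of(p,"cap_grip")[:1])
E
```

```text
(np.float64(318.9453810005745), np.float64(284.82203113917996)) [{'position': [319.3, 252.8], 'confidence': 0.55}]
```

View pics/m5.png

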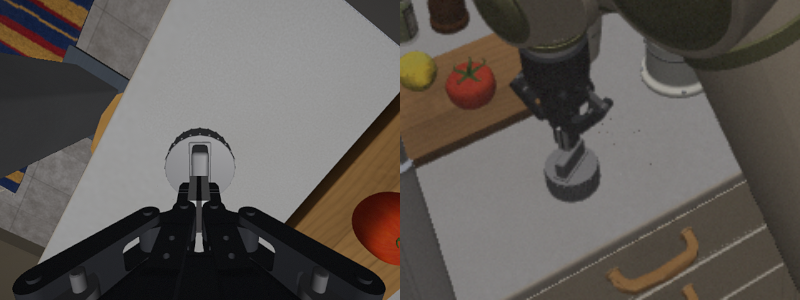

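```bash
python3 - <<'E'
from h import *
s=sense();p=capture("wrist")
cv2.imwrite("pics/m6.png",cv2.convertScaleAbs(cv2.resize(p["pixels"][190:440,220:420],None,fx=2.4,fy=2.4,interpolation=cv2.INTER_CUBIC),alpha=1.5))
for X in ((448.6,277.7,33),(448.6,277.7,60),s["eef_pos"],s["eef_pos"]-[0,0,17]):
  u=np.array(proj(p,X,s));print(u,(u-[220,190])*2.4)
E
```

```text
[319.02031562 270.49934497] [237.64875748 193.19842793]
[319.1296676  291.49780236] [237.91120225 243.59472566]
[318.94538656 284.82203267] [237.46892775 227.57287842]
[318.89106739 271.94239778] [237.33856174 196.66175467]
```

View pics/m6.png

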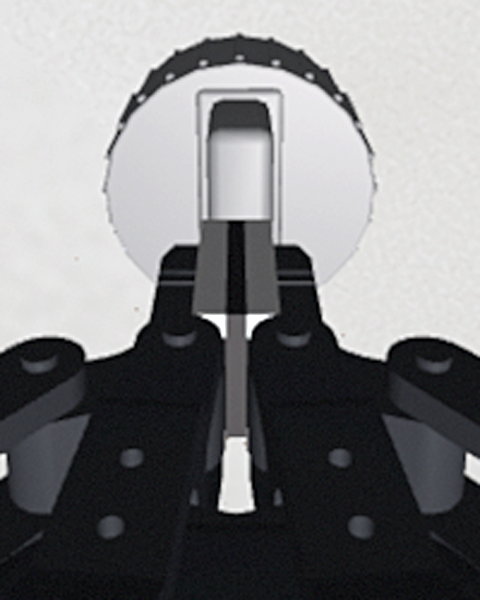

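The wrist crop shows the fingers shut above the bar rather than beside it. The pad edge is at crop row 220, and the bar continues beneath it.

```bash
python3 - <<'E'
from h import *
import rig
print(tips_ahead); print([x for x in dir(rig) if x[0]!='_']); s=sense();print(s["eef_pos"],s["ee_rot"],s["joints"])
p=capture("wrist")
for h in (-30,-20,-10,0,10,17):
  X=s["eef_pos"]-[0,0,h]+11*rot(s["ee_rot"])[:,0]; u=np.array(proj(p,X,s)); print(h,(u-[220,190])*2.4, s["eef_pos"][2]-h)
E
```

```text
17.0
['PlanningError', 'boxes_of', 'capture', 'finish_job', 'sense', 'tips_ahead']
[448.27459725 278.09179642  53.29222339] [-9.11778182e-06  4.84335319e-01  8.74882449e-01 -3.56214740e-06] [ 3.32962747e-01  5.02988487e-01  1.67967813e+00  1.07486854e-05
  9.58943527e-01 -2.26633213e-01]
-30 [237.83926666 244.13381625] 83.29222338816443
-20 [237.71882079 220.29085039] 73.29222338816443
-10 [237.61263405 199.27056357] 63.29222338816443
0 [237.51831583 180.59971865] 53.29222338816443
10 [237.43398161 163.90526705] 43.29222338816443
17 [237.38006956 153.2330605 ] 36.29222338816443
```

{"method": "drive_tool", "body": {
  "commands": "0 0 .02 0 0 0 40;0 0 0 0 0 0 40;0 0 0 0 0 0 40;0 0 0 0 0 0 40;0 0 0 0 0 0 40;0 0 -.05 0 0 0 40;0 0 -.05 0 0 0 40;0 0 -.05 0 0 0 40;0 0 -.05 0 0 0 40;0 0 -.07 0 0 0 40;0 0 0 0 0 0 40;0 0 0 0 0 0 40;0 0 0 0 0 0 0;0 0 0 0 0 0 0;0 0 0 0 0 0 0;0 0 0 0 0 0 0;0 0 0 0 0 0 0",
  "force": 25
}}

```text
time_s: 9.82
eef_pos: [448.4, 278.2, 28.5]
ee_rot: [0.0, 0.484, 0.875, 0.0]
force: [0.5, 0.9, 0.3]
grip_width: 0.154
grip_force: 29.4
```

```bash
python3 - <<'E'
from h import *
s=sense();print(s["eef_pos"],s["force"],s["wrist_torque"],s["grip_width"]*85,s["grip_force"])
p=capture("wrist");cv2.imwrite("pics/w7.png",p["pixels"])
E
```

```text
[448.43448694 278.16605756  28.51154156] [0.49273711 0.87168713 0.25391378] [ 0.01085967 -0.04847854 -0.03380079] 13.115795200042324 29.436472356319427
```

{"method": "drive_tool", "body": {
  "commands": "0 0 0 0 0 0 30;0 0 0 0 0 0 30;0 0 0 0 0 0 30;0 0 0 0 0 0 30;0 0 -.03 0 0 0 30;0 0 -.03 0 0 0 30;0 0 -.02 0 0 0 30;0 0 0 0 0 0 30",
  "force": 25
}}

```text
time_s: 10.53
eef_pos: [448.0, 278.0, 19.7]
ee_rot: [-0.0, 0.484, 0.875, -0.0]
force: [-0.4, 0.6, -0.3]
grip_width: 0.303
grip_force: 0.0
```

{"method": "drive_tool", "body": {
  "commands": "0 0 0 0 0 0 0;0 0 0 0 0 0 0;0 0 0 0 0 0 0;0 0 0 0 0 0 0;0 0 0 0 0 0 0",
  "force": 60
}}

```text
time_s: 10.95
eef_pos: [448.2, 278.1, 20.3]
ee_rot: [-0.0, 0.484, 0.875, -0.0]
force: [-0.2, -0.0, -0.8]
grip_width: 0.151
grip_force: 58.6
```

```bash
python3 - <<'E'
from h import *
s=sense();print(s["eef_pos"],s["force"],s["wrist_torque"],s["grip_width"]*85,s["grip_force"])
p=capture("wrist");cv2.imwrite("pics/w8.png",p["pixels"])
cv2.imwrite("pics/w8c.png",cv2.convertScaleAbs(cv2.resize(p["pixels"][190:440,220:420],None,fx=2.4,fy=2.4,interpolation=cv2.INTER_CUBIC),alpha=1.5))
for X in ((448.6,277.7,33),(448.6,277.7,60),s["eef_pos"]):
  u=np.array(proj(p,X,s));print((u-[220,190])*2.4)
E
```

```text
[448.21511292 278.06988469  20.26754055] [-0.24559582 -0.01107309 -0.75330828] [ 0.04775734  0.0395578  -0.00248271] 12.800455290434845 58.632336258888245
[238.21683631 257.08871446]
[238.6368474  331.22311921]
[237.46875498 227.57292791]
```

View pics/w8c.png

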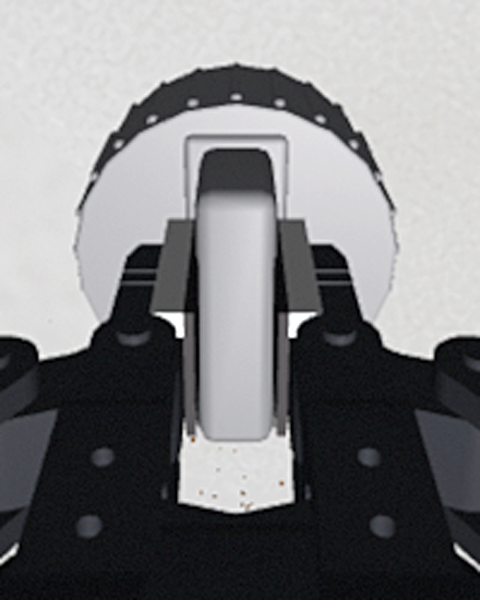

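The view shows the bar firmly held between the pads (crop 195–275, rows 197–440). The pad tips sit just above the flat top, so the real tips are about 37 mm farther back than stated. I'll use the relation TCP = cap_grip − 25.7 mm. Now I lift and carry it over the neck.

{"method": "drive_tool", "body": {
  "commands": "0 0 .1 0 0 0 0;0 0 .3 0 0 0 0;0 0 .4 0 0 0 0;0 0 .4 0 0 0 0;0 0 .35 0 0 0 0;.157 -.364 0 0 0 0 0;.157 -.364 0 0 0 0 0;.157 -.364 0 0 0 0 0;.157 -.364 0 0 0 0 0;.157 -.364 0 0 0 0 0;.154 -.364 0 0 0 0 0;0 0 0 0 0 0 0;0 0 0 0 0 0 0;0 0 0 0 0 0 0;0 0 0 0 0 0 0"
}}

```text
time_s: 12.25
eef_pos: [541.8, 60.7, 175.7]
ee_rot: [-0.0, 0.484, 0.875, 0.0]
force: [-0.3, 0.4, -0.6]
grip_width: 0.15
grip_force: 58.8
```

```bash
cat > st.py <<'E'
from h import *
s=sense();r=rot(s["ee_rot"]);y=np.degrees(np.arctan2(r[1,1],r[0,1]))
print("pos",s["eef_pos"].round(2),"grip_h",round(s["eef_pos"][2]+25.7-123,2),"yaw",y.round(2),"tilt",np.degrees(np.arccos(-r[2,2])).round(2),"F",s["force"].round(1),"T",s["wrist_torque"].round(2),s["grip_width"]*85,s["grip_force"],s["time_s"],s["joints"][5])
E
python3 st.py
```

```text
pos [541.76  60.68 175.66] grip_h 78.36 yaw 32.14 tilt 0.01 F [-0.3  0.4 -0.6] T [ 0.01  0.02 -0.02] 12.718853303136486 58.78544211387634 12.25 -0.6644748939061004
```

{"method": "drive_tool", "body": {
  "commands": "0 0 -.1 0 0 0 0;0 0 -.1 0 0 0 0;0 0 -.08 0 0 0 0;0 0 0 0 0 0 0;0 0 0 0 0 0 0;0 0 0 0 0 0 0"
}}

```text
time_s: 12.75
eef_pos: [542.3, 59.8, 147.4]
ee_rot: [0.0, 0.484, 0.875, 0.0]
force: [0.6, -0.9, -0.3]
grip_width: 0.148
grip_force: 58.8
```

```bash
python3 st.py
```

```text
pos [542.28  59.79 147.39] grip_h 50.09 yaw 32.07 tilt 0.01 F [ 0.6 -0.9 -0.3] T [ 0.   -0.02  0.03] 12.558707919949548 58.7642776966095 12.75 -0.6647973389454687
```

{"method": "drive_tool", "body": {
  "commands": "0 0 -.04 0 0 0 0;0 0 -.03 0 0 0 0;0 0 -.03 0 0 0 0;0 0 -.02 0 0 0 0;0 0 0 0 0 0 0;0 0 0 0 0 0 0"
}}

```text
time_s: 13.25
eef_pos: [542.2, 59.7, 135.2]
ee_rot: [-0.0, 0.484, 0.875, -0.0]
force: [0.2, -0.1, -1.4]
grip_width: 0.148
grip_force: 58.8
```

```bash
python3 st.py
```

```text
pos [542.17  59.66 135.23] grip_h 37.93 yaw 32.06 tilt 0.01 F [ 0.2 -0.1 -1.4] T [ 0.03  0.   -0.02] 12.611361203861646 58.76383602619171 13.25 -0.6648007099310537
```

No contact so far. I'll go on down in small steps.

{"method": "drive_tool", "body": {
  "commands": "0 0 -.02 0 0 0 0;0 0 -.02 0 0 0 0;0 0 0 0 0 0 0;0 0 0 0 0 0 0"
}}

```text
time_s: 13.58
eef_pos: [542.1, 59.7, 131.2]
ee_rot: [-0.0, 0.484, 0.875, -0.0]
force: [1.5, 0.1, -0.4]
grip_width: 0.151
grip_force: 58.7
```

{"method": "drive_tool", "body": {
  "commands": "0 0 -.01 0 0 0 0;0 0 0 0 0 0 0;0 0 0 0 0 0 0"
}}

```text
time_s: 13.83
eef_pos: [542.2, 59.7, 130.3]
ee_rot: [0.0, 0.484, 0.875, 0.0]
force: [0.3, 0.0, -0.4]
grip_width: 0.149
grip_force: 58.7
```

{"method": "drive_tool", "body": {
  "commands": "0 0 -.01 0 0 0 0;0 0 0 0 0 0 0;0 0 0 0 0 0 0"
}}

```text
time_s: 14.08
eef_pos: [542.2, 59.7, 129.2]
ee_rot: [-0.0, 0.484, 0.875, -0.0]
force: [-0.1, 0.5, -1.4]
grip_width: 0.151
grip_force: 58.7
```

```bash
python3 st.py
```

```text
pos [542.17  59.67 129.24] grip_h 31.94 yaw 32.06 tilt 0.0 F [-0.1  0.5 -1.4] T [ 0.01 -0.   -0.01] 12.82659552589123 58.73102366924286 14.0833 -0.6648376461140907
```

{"method": "drive_tool", "body": {
  "commands": "0 0 -.01 0 0 0 0;0 0 0 0 0 0 0;0 0 0 0 0 0 0"
}}

```text
time_s: 14.33
eef_pos: [542.2, 59.7, 128.3]
ee_rot: [0.0, 0.484, 0.875, 0.0]
force: [0.2, 0.5, -0.8]
grip_width: 0.151
grip_force: 58.8
```

{"method": "drive_tool", "body": {
  "commands": "0 0 -.01 0 0 0 0;0 0 0 0 0 0 0;0 0 0 0 0 0 0"
}}

```text
time_s: 14.58
eef_pos: [542.4, 59.7, 127.9]
ee_rot: [0.0, 0.484, 0.875, 0.0]
force: [-0.1, -0.1, 5.4]
grip_width: 0.152
grip_force: 59.6
```

{"method": "drive_tool", "body": {
  "commands": "0 0 -.01 0 0 0 0;0 0 0 0 0 0 0;0 0 0 0 0 0 0"
}}

```text
time_s: 14.83
eef_pos: [542.5, 59.7, 127.7]
ee_rot: [0.001, 0.484, 0.875, 0.0]
force: [-3.6, 1.1, 11.3]
grip_width: 0.153
grip_force: 60.6
```

```bash
python3 st.py
```

```text
pos [542.5   59.66 127.71] grip_h 30.41 yaw 32.07 tilt 0.09 F [-3.6  1.1 11.3] T [0.11 0.81 0.02] 12.98214575641656 60.63789904117584 14.8333 -0.6647870462351853
```

Contact at cap_grip height 30.7, so the pins lie on top of the thread. I'll ease off to about 4 N and turn backward gently.

{"method": "drive_tool", "body": {
  "commands": "0 0 .01 0 0 0 0;0 0 .003 0 0 .11 0;0 0 0 0 0 0 0;0 0 .003 0 0 .11 0;0 0 0 0 0 0 0;0 0 0 0 0 0 0"
}}

```text
time_s: 15.33
eef_pos: [542.7, 59.6, 128.7]
ee_rot: [0.001, 0.407, 0.913, 0.0]
force: [-0.0, -0.1, 6.0]
grip_width: 0.147
grip_force: 59.7
```

{"method": "drive_tool", "body": {
  "commands": "0 0 .003 0 0 .11 0;0 0 0 0 0 0 0;0 0 0 0 0 0 0"
}}

```text
time_s: 15.58
eef_pos: [542.8, 59.6, 129.0]
ee_rot: [0.001, 0.367, 0.93, 0.0]
force: [-0.3, 0.2, 6.4]
grip_width: 0.148
grip_force: 59.7
```

```bash
python3 st.py
```

```text
pos [542.79  59.64 129.01] grip_h 31.71 yaw 46.93 tilt 0.12 F [-0.3  0.2  6.4] T [0.07 0.11 0.16] 12.584754463719337 59.71728980541229 15.5833 -0.9243175698820619
```

{"method": "drive_tool", "body": {
  "commands": "0 0 .001 0 0 .11 0;0 0 0 0 0 0 0;0 0 0 0 0 0 0"
}}

```text
time_s: 15.83
eef_pos: [542.3, 59.7, 128.6]
ee_rot: [0.0, 0.328, 0.945, 0.0]
force: [-0.7, 2.0, 3.9]
grip_width: 0.149
grip_force: 59.4
```

{"method": "drive_tool", "body": {
  "commands": "0 0 .003 0 0 .11 0;0 0 0 0 0 0 0;0 0 0 0 0 0 0"
}}

```text
time_s: 16.08
eef_pos: [542.0, 59.6, 128.2]
ee_rot: [-0.0, 0.287, 0.958, -0.0]
force: [0.7, 0.1, 0.1]
grip_width: 0.151
grip_force: 58.7
```

{"method": "drive_tool", "body": {
  "commands": "0 0 .002 0 0 .11 0;0 0 0 0 0 0 0;0 0 0 0 0 0 0"
}}

```text
time_s: 16.33
eef_pos: [542.0, 59.6, 128.6]
ee_rot: [-0.0, 0.246, 0.969, -0.0]
force: [0.5, 0.2, -0.9]
grip_width: 0.146
grip_force: 58.7
```

```bash
python3 st.py
```

```text
pos [542.04  59.65 128.59] grip_h 31.29 yaw 61.53 tilt 0.03 F [ 0.5  0.2 -0.9] T [0.01 0.04 0.  ] 12.429578566668347 58.73529016971588 16.3333 -1.179140433183006
```

Support is gone at about 52–57° of yaw, so the pins are past the thread end. I'll lower gently for the step.

{"method": "drive_tool", "body": {
  "commands": "0 0 -.01 0 0 0 0;0 0 -.01 0 0 0 0;0 0 -.01 0 0 0 0;0 0 0 0 0 0 0;0 0 0 0 0 0 0"
}}

```text
time_s: 16.75
eef_pos: [542.1, 59.7, 125.7]
ee_rot: [-0.0, 0.244, 0.97, 0.0]
force: [0.6, -0.0, -0.4]
grip_width: 0.15
grip_force: 58.7
```

{"method": "drive_tool", "body": {
  "commands": "0 0 -.01 0 0 0 0;0 0 0 0 0 0 0;0 0 0 0 0 0 0"
}}

```text
time_s: 17.0
eef_pos: [542.1, 59.7, 124.7]
ee_rot: [-0.0, 0.244, 0.97, -0.0]
force: [0.6, -0.8, -1.0]
grip_width: 0.151
grip_force: 58.7
```

```bash
python3 st.py
```

```text
pos [542.15  59.67 124.75] grip_h 27.45 yaw 61.75 tilt 0.0 F [ 0.6 -0.8 -1. ] T [ 0.01 -0.02 -0.04] 12.835048432729902 58.73672068119049 17.0 -1.18302853783802
```

{"method": "drive_tool", "body": {
  "commands": "0 0 -.01 0 0 0 0;0 0 0 0 0 0 0;0 0 0 0 0 0 0"
}}

```text
time_s: 17.25
eef_pos: [542.1, 59.7, 123.7]
ee_rot: [-0.0, 0.244, 0.97, -0.0]
force: [0.3, 0.8, -0.9]
grip_width: 0.15
grip_force: 58.7
```

{"method": "drive_tool", "body": {
  "commands": "0 0 -.01 0 0 0 0;0 0 0 0 0 0 0;0 0 0 0 0 0 0"
}}

```text
time_s: 17.5
eef_pos: [542.2, 59.7, 122.8]
ee_rot: [-0.0, 0.244, 0.97, -0.0]
force: [0.3, 0.3, -2.1]
grip_width: 0.153
grip_force: 58.7
```

{"method": "drive_tool", "body": {
  "commands": "0 0 -.007 0 0 0 0;0 0 0 0 0 0 0;0 0 0 0 0 0 0"
}}

```text
time_s: 17.75
eef_pos: [542.2, 59.7, 122.1]
ee_rot: [-0.0, 0.244, 0.97, -0.0]
force: [0.9, 0.1, -0.7]
grip_width: 0.152
grip_force: 58.7
```

```bash
python3 st.py
```

```text
pos [542.16  59.7  122.08] grip_h 24.78 yaw 61.76 tilt 0.0 F [ 0.9  0.1 -0.7] T [-0.04 -0.03 -0.01] 12.881185456485506 58.736350536346436 17.75 -1.1831572277440823
```

Dropped to 24.8, close to the stated 24.5 for the landing. I'll feel for the floor, then turn forward.

{"method": "drive_tool", "body": {
  "commands": "0 0 -.007 0 0 0 0;0 0 0 0 0 0 0;0 0 0 0 0 0 0"
}}

```text
time_s: 18.0
eef_pos: [542.3, 59.7, 121.6]
ee_rot: [0.0, 0.244, 0.97, 0.0]
force: [-0.3, 1.0, 1.2]
grip_width: 0.15
grip_force: 59.2
```

```bash
python3 st.py
```

```text
pos [542.29  59.68 121.59] grip_h 24.29 yaw 61.76 tilt 0.02 F [-0.3  1.   1.2] T [-0.02  0.04 -0.03] 12.707726081920217 59.19894754886627 18.0 -1.1831543976948973
```

Seated on the landing at 24.3. Turning forward.

{"method": "drive_tool", "body": {
  "commands": "0 0 -.002 0 0 -.11 0;0 0 0 0 0 0 0;0 0 0 0 0 -.11 0;0 0 0 0 0 0 0;0 0 0 0 0 0 0"
}}

```text
time_s: 18.42
eef_pos: [542.4, 59.7, 121.5]
ee_rot: [0.0, 0.325, 0.946, 0.0]
force: [0.4, 0.5, 3.6]
grip_width: 0.149
grip_force: 59.4
```

{"method": "drive_tool", "body": {
  "commands": "0 0 -.003 0 0 -.11 0;0 0 0 0 0 0 0;0 0 0 0 0 0 0"
}}

```text
time_s: 18.67
eef_pos: [542.4, 59.8, 121.3]
ee_rot: [0.0, 0.365, 0.931, 0.0]
force: [-0.7, 1.2, 6.3]
grip_width: 0.156
grip_force: 59.6
```

```bash
python3 st.py
```

```text
pos [542.35  59.76 121.28] grip_h 23.98 yaw 47.14 tilt 0.04 F [-0.7  1.2  6.3] T [ 0.06  0.16 -0.12] 13.271983486197804 59.64404046535492 18.6667 -0.9280359808909718
```

{"method": "drive_tool", "body": {
  "commands": "0 0 -.001 0 0 -.11 0;0 0 0 0 0 0 0;0 0 -.002 0 0 -.11 0;0 0 0 0 0 0 0;0 0 0 0 0 0 0"
}}

```text
time_s: 19.08
eef_pos: [542.2, 59.8, 120.6]
ee_rot: [-0.0, 0.444, 0.896, 0.0]
force: [0.1, 0.3, 3.0]
grip_width: 0.149
grip_force: 59.3
```

{"method": "drive_tool", "body": {
  "commands": "0 0 -.003 0 0 -.11 0;0 0 0 0 0 0 0;0 0 -.003 0 0 -.11 0;0 0 0 0 0 0 0;0 0 0 0 0 0 0"
}}

```text
time_s: 19.5
eef_pos: [542.2, 59.8, 119.9]
ee_rot: [-0.0, 0.519, 0.855, 0.0]
force: [-1.0, 0.4, 1.5]
grip_width: 0.149
grip_force: 59.2
```

```bash
python3 st.py
```

```text
pos [542.16  59.8  119.94] grip_h 22.64 yaw 27.42 tilt 0.02 F [-1.   0.4  1.5] T [ 0.14 -0.05 -0.07] 12.636986110368628 59.20461416244507 19.5 -0.5837750275058474
```

{"method": "drive_tool", "body": {
  "commands": "0 0 -.005 0 0 -.11 0;0 0 0 0 0 0 0;0 0 -.004 0 0 -.11 0;0 0 0 0 0 0 0;0 0 0 0 0 0 0"
}}

```text
time_s: 19.92
eef_pos: [542.2, 59.9, 119.1]
ee_rot: [-0.0, 0.591, 0.807, 0.0]
force: [-0.7, 2.3, 2.5]
grip_width: 0.15
grip_force: 59.2
```

{"method": "drive_tool", "body": {
  "commands": "0 0 -.004 0 0 -.11 0;0 0 0 0 0 0 0;0 0 -.004 0 0 -.11 0;0 0 0 0 0 0 0;0 0 0 0 0 0 0"
}}

```text
time_s: 20.33
eef_pos: [542.5, 59.8, 118.4]
ee_rot: [0.0, 0.659, 0.752, 0.0]
force: [1.8, 2.5, 3.5]
grip_width: 0.151
grip_force: 59.2
```

```bash
python3 st.py
```

```text
pos [542.46  59.77 118.43] grip_h 21.13 yaw 7.61 tilt 0.05 F [1.8 2.5 3.5] T [ 0.55 -0.34 -0.13] 12.824784794606035 59.234222173690796 20.3333 -0.23811250602186407
```

{"method": "drive_tool", "body": {
  "commands": "0 0 -.003 0 0 -.11 0;0 0 0 0 0 0 0;0 0 0 0 0 0 0"
}}

```text
time_s: 20.58
eef_pos: [542.4, 59.8, 118.1]
ee_rot: [0.0, 0.691, 0.723, 0.0]
force: [2.4, 4.8, 2.5]
grip_width: 0.147
grip_force: 59.2
```

```bash
python3 st.py
```

```text
pos [542.37  59.85 118.07] grip_h 20.77 yaw 2.63 tilt 0.04 F [2.4 4.8 2.5] T [ 0.81 -0.35 -0.08] 12.480329426516782 59.238147139549255 20.5833 -0.15123209341528482
```

{"method": "drive_tool", "body": {
  "commands": "0 0 -.003 0 0 -.07 0;0 0 0 0 0 0 0;0 0 0 0 0 0 0"
}}

```text
time_s: 20.83
eef_pos: [542.3, 60.1, 117.8]
ee_rot: [-0.0, 0.71, 0.704, 0.0]
force: [2.3, 4.7, 3.2]
grip_width: 0.145
grip_force: 59.3
```

```bash
python3 st.py
```

```text
pos [542.28  60.06 117.8 ] grip_h 20.5 yaw -0.54 tilt 0.04 F [2.3 4.7 3.2] T [ 0.98 -0.28 -0.09] 12.35093739256627 59.306344985961914 20.8333 -0.0957580390261205
```

{"method": "drive_tool", "body": {
  "commands": "0 0 -.003 0 0 -.05 0;0 0 0 0 0 0 0;0 0 0 0 0 0 0"
}}

```text
time_s: 21.08
eef_pos: [542.3, 60.1, 117.6]
ee_rot: [-0.0, 0.724, 0.69, 0.0]
force: [2.0, 5.2, 4.7]
grip_width: 0.151
grip_force: 59.4
```

```bash
python3 st.py
```

```text
pos [542.3   60.11 117.6 ] grip_h 20.3 yaw -2.79 tilt 0.05 F [2.  5.2 4.7] T [ 1.04 -0.28 -0.11] 12.820377690251508 59.405479431152344 21.0833 -0.056609896676571056
```

{"method": "drive_tool", "body": {
  "commands": ".003 .006 -.001 0 0 -.06 0;0 0 0 0 0 0 0;0 0 0 0 0 0 0"
}}

```text
time_s: 21.33
eef_pos: [542.5, 60.3, 117.4]
ee_rot: [0.0, 0.74, 0.672, 0.0]
force: [0.5, 3.6, 4.4]
grip_width: 0.149
grip_force: 59.4
```

```bash
python3 st.py
```

```text
pos [542.51  60.3  117.37] grip_h 20.07 yaw -5.53 tilt 0.01 F [0.5 3.6 4.4] T [ 0.64 -0.17 -0.06] 12.639976004319745 59.38415765762329 21.3333 -0.0075959419296851285
```

{"method": "drive_tool", "body": {
  "commands": "0 0 -.002 0 0 -.06 0;0 0 0 0 0 0 0;0 0 0 0 0 0 0"
}}

```text
time_s: 21.58
eef_pos: [542.6, 60.2, 117.2]
ee_rot: [0.0, 0.756, 0.654, 0.0]
force: [1.5, 2.5, 4.2]
grip_width: 0.146
grip_force: 59.4
```

```bash
python3 st.py
```

```text
pos [542.61  60.15 117.18] grip_h 19.88 yaw -8.28 tilt 0.03 F [1.5 2.5 4.2] T [ 0.56 -0.31 -0.06] 12.44769107586779 59.35915410518646 21.5833 0.04027655400623517
```

{"method": "drive_tool", "body": {
  "commands": "0 0 -.002 0 0 -.05 0;0 0 0 0 0 0 0;0 0 0 0 0 0 0"
}}

```text
time_s: 21.83
eef_pos: [542.7, 60.2, 117.0]
ee_rot: [0.0, 0.769, 0.639, 0.0]
force: [1.5, 2.5, 4.1]
grip_width: 0.15
grip_force: 59.4
```

```bash
python3 st.py
```

```text
pos [542.72  60.25 117.05] grip_h 19.75 yaw -10.54 tilt 0.04 F [1.5 2.5 4.1] T [ 0.56 -0.45  0.07] 12.709024943785753 59.43343162536621 21.8333 0.07992055972016199
```

{"method": "drive_tool", "body": {
  "commands": "0 0 -.001 0 0 -.05 0;0 0 0 0 0 0 0;0 0 0 0 0 0 0"
}}

```text
time_s: 22.08
eef_pos: [542.9, 60.4, 117.0]
ee_rot: [0.0, 0.781, 0.624, 0.001]
force: [2.8, 5.1, 3.6]
grip_width: 0.145
grip_force: 59.7
```

```bash
python3 st.py
```

```text
pos [542.94  60.4  117.02] grip_h 19.72 yaw -12.75 tilt 0.08 F [2.8 5.1 3.6] T [ 0.74 -0.74  0.53] 12.359943441965031 59.69252407550812 22.0833 0.11880651772372407
```

Torque rose to 0.5 Nm and the sinking ended at about 19.75, so the cap is on its hard stop. I'll ease the twist and let go.

{"method": "drive_tool", "body": {
  "commands": ".003 .004 .003 0 0 .025 0;0 0 0 0 0 0 0;0 0 0 0 0 0 10;0 0 0 0 0 0 35;0 0 0 0 0 0 50;0 0 0 0 0 0 50;0 0 0 0 0 0 50;0 0 0 0 0 0 50"
}}

```text
time_s: 22.75
eef_pos: [542.5, 60.6, 116.9]
ee_rot: [-0.0, 0.776, 0.631, -0.0]
force: [0.1, -0.0, 0.8]
grip_width: 0.497
grip_force: 0.0
```

```bash
python3 st.py
```

```text
pos [542.49  60.6  116.9 ] grip_h 19.6 yaw -11.81 tilt 0.05 F [ 0.1 -0.   0.8] T [ 0.02 -0.07 -0.01] 42.23361988829403 0.0 22.75 0.10292521589042733
```

{"method": "drive_tool", "body": {
  "commands": "0 0 .05 0 0 0 50;0 0 .1 0 0 0 50;0 0 .25 0 0 0 50;0 0 .3 0 0 0 50;0 0 .3 0 0 0 50;-.1 0 .2 0 0 0 50;0 0 0 0 0 0 50;0 0 0 0 0 0 50;0 0 0 0 0 0 50"
}}

```text
time_s: 23.5
eef_pos: [532.5, 60.7, 236.7]
ee_rot: [-0.0, 0.776, 0.631, -0.0]
force: [-0.0, 0.2, -1.0]
grip_width: 0.501
grip_force: 0.0
```

```bash
python3 st.py; python3 - <<'E'
from h import *
s=sense();p=capture("wrist");cv2.imwrite("pics/w9.png",p["pixels"])
t=capture("top");H=dict(cap_grip=143,neck_top=123,jam_jar_mid=42,mug_mid=47,tumbler_mid=46)
for k,z in H.items():
  for n,q,st in(("w",p,s),("t",t,None)):
    for b in boxes_of(q,k)[:1]: print(n,k,np.round(b["position"]),round(b["confidence"],2),onz(q,b["position"],z,st).round(1))
# bar line direction in wrist image
u=np.array(proj(p,(542.4,59.5,154),s)).round().astype(int);print(u)
E
```

```text
pos [532.52  60.71 236.74] grip_h 139.44 yaw -11.81 tilt 0.04 F [-0.   0.2 -1. ] T [ 0.    0.03 -0.05] 42.613738811301786 0.0 23.5 0.10098001192773491
w cap_grip [329. 221.] 0.86 [542.1  68.3 143. ]
w neck_top [318. 180.] 0.59 [539.5  98.5 123. ]
t jam_jar_mid [480. 284.] 0.8 [ 477.6 -280.    42. ]
w mug_mid [443.  67.] 0.72 [674.9 169.2  47. ]
t mug_mid [241. 173.] 0.57 [700.8 160.9  47. ]
w tumbler_mid [523. 302.] 0.67 [742.1 -99.2  46. ]
t tumbler_mid [370. 149.] 0.66 [740.4 -86.8  46. ]
[332 236]
```

```bash
python3 -c "
from rig import *
print(finish_job())"
```

```text
the job is handed in; nothing more can be done
None
```

The cap is on the neck: it dropped a step turning backward, then went forward to a clear stop. I let go and handed the job in at about 23.6 s; twist at the stop was 0.5 Nm (you said 0.3 Nm was plenty), downward force peaked at 11 N on first contact, and the jar, mug and tumbler were not touched.

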